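# Open the child-safe button-cell pot

### The job

Open the child-safe pot of button cells for the tea light: squeeze the two orange tabs of its cap together, keep them squeezed while you turn the cap anticlockwise (seen from above) until you feel it come up against its stop, then lift the cap off and set it down, right way up, on the round card disc and let go. Squeeze no harder than needed to push both tabs fully in, do not wrench the cap past its stop, and leave everything else on the table where it is.

Things in the scene. Friction and masses are not known exactly. Their poses are not given: they have to be found in the camera images.
- pot: clear round pot, 88 mm across, on a dark weighted foot 113 mm across that does not move on the table; origin on its axis at table height, z up. Round the foot of the cap stands a teal ring, inside 70 and outside 82 mm across, its top 73 mm above the table, with two notches (at the pot's local +x and -x) that catch the teeth of the cap's tabs
- pot_mouth (a point): centre of the mouth of the white neck insert, 97 mm above the table, on the pot's axis; the cap rests on it. The insert was pressed in at an angle that cannot be seen, so the turn from caught to the stop is anything from about 0.4 to 1.4 rad. The cap comes off only within about 0.1 rad of the stop
- cap: white cap, 49 mm across, 38 mm tall, about 70 g; origin at the centre of its underside (67 mm above the table when on the pot), z up; orange tabs at its local +x and -x. Hooks inside are caught under lugs of the neck: it cannot be lifted (3 mm play) until turned anticlockwise seen from above (+ about z) to its stop. It has about 1 mm play sideways on the neck
- cap_grip (a point): point on the cap's axis midway between the tabs, 28 mm above the cap's underside: the height to grip. The top of the pot's ring, which reaches out under the tabs, is 22 mm below it, so finger tips may go at most 20 mm below it
- tab_a_face (a point): middle of the outer face of the orange tab at the cap's local +x: a flat upright pad 18 mm wide and 29 mm tall (8 to 37 mm above the cap's underside), 33 mm from the cap's axis (66 mm over both tabs). Below it a 10 mm wide tooth points outward to 39 mm from the axis, 0.5 to 5.5 mm above the underside
- tab_a (a joint): how far the tab at the cap's local +x is pushed in, m: 0 out, 0.006 fully in. Spring: about 3.6 N to start, 11 N fully in; its tooth is clear of the notch and ring from about 0.004 on. It springs out when let go. A squeeze of over 30 N on each tab cracks the cap
- tab_b (a joint): the same for the tab at the cap's local -x
- neck (a joint): turn of the neck insert in the pot from where it was pressed in, rad, 0 at the start. It holds against 0.6 N m; a cap forced harder against its stop wrenches it round, which spoils it (0.05 rad is too much). Turning the cap with both tabs in takes under 0.1 N m before the stop
- card_disc: round tan card disc 155 mm across and 7 mm thick, fixed on the table; origin at the centre of its underside
- tea_light: tea light, 39 mm across, 21 mm tall, a bystander
- paint_jar: jar of gold paint, 46 mm across and tall, a bystander
- pine_cone: pine cone, 65 mm, a bystander
- walnut_a: walnut, about 36 x 47 mm, a bystander
- walnut_b: walnut, about 35 x 46 mm, a bystander
- walnut_c: walnut, about 38 x 47 mm, a bystander
- shell: half nutshell, 34 x 44 mm, a bystander
There are look-alikes about, which are no part of the job. Of the things that look like the card_disc, the larger one is meant. What is shaped like the cap but purple is not meant.

How it is judged (in metres and radians):
On the way, in this order (a step that is already met when the one before it is completed fails the run):
1. both tabs are squeezed in while the cap, still down on the neck, is turned by at least 0.3 rad (value of joint each of tab_a, tab_b above 0.003 m and angle between the x axis of cap and the x axis of pot, either way round above 0.3 rad and z of cap in the frame of pot below 0.072 m), for 0.1 s.
2. the cap is lifted clear of the neck (z of cap in the frame of pot above 0.1 m), for 0.1 s.
At the end, for the whole second after the job is handed in: the cap stands right way up (within 0.1 rad) and at rest on the card disc, its centre within 45 mm of the disc's centre, both tabs sprung out (horizontal distance between cap and card_disc below 0.045 m and height (world z) of cap between 0.003 and 0.011 m and angle between cap's own z axis and vertical below 0.1 rad and linear speed of cap below 0.01 m/s and value of joint each of tab_a, tab_b below 0.001 m); the robot touches nothing.
It fails at once if the cap is squeezed with more than 30 N on each tab (contact force between the fingers and cap above 60 N).
It fails at once if the neck insert is wrenched round in the pot by more than 0.05 rad (value of joint neck above 0.05 rad or value of joint neck below -0.05 rad).
It fails at once if a bystander is pushed by more than 15 mm (distance of any of tea_light, paint_jar, pine_cone, walnut_a, walnut_b, walnut_c, shell from where it was at the start of the episode above 0.015 m).
It also fails if it takes over 64 s, if anything falls off the work surface, if the arm or the gripper's body presses on something with over 40 N, if the wrist force passes 120 N, or if a joint passes its speed limit or range.

### The arm

A 6-joint arm with a two-finger parallel gripper is mounted at the origin on the work surface; the furniture and walls round the work are solid. World frame = base frame: x ahead of the robot, y to its left, z up, the work surface at z = 0. Lengths are in m, angles in degrees, forces in N, time in s.
With the tool pointing down it reaches from about 0.375 to 0.9 m from the base axis. Payload 3.1 kg.
Tool frame: the origin (TCP) lies on the centre line of the jaws, within the pads' length; the fingertips stand finger_overhang ahead of it and the grasp point (between the pads) lies 5 mm behind it (finger_overhang is the distance from the TCP to the fingertips, in m); z points along the fingers, y is the line along which they close (so a half turn about z gives the same grasp; the last joint's range is limited). The gripper opens to 87 mm and grips with 3 to 60 N. Pads are 19 mm wide; open, the fingers measure 117 mm over their backs; the gripper's body (75 mm by 190 mm) begins 51 mm behind the grasp point.
Start: joints at [63.226, 30.224, 82.088, -0, 67.689, -10.227], TCP at [0.178, 0.599, 0.237] pointing down, gripper open.
Joint ranges: [-176.69, 176.69], [-43.24, 126.21], [12.49, 139.97], [-82, 262], [0, 151.66], [-163.58, 163.58]. Speed limits (degrees/s): [159.86, 159.86, 180, 180, 180, 180].

### API

Orientations are given as a 3x3 rotation matrix whose columns are the frame's x, y, z axes.
In Python, from rig import read_state, capture, calibration, hand_in, finger_overhang gives the robot as it stands.
- The arm moves only by the tool send_rows, never from a script. Its argument "plan" is a list of rows, each a list of 5 numbers: the closure in counts, from 0 (fully open) to 255 (shut), then the shift along the tool's x, y, z in m, then the turn about the tool's z in rad. A call has 1 to 20 rows; each row shifts and turns the commanded pose from where the row before left it, along the tool's axes as they then stand; what a row does not reach is not made up. A row lasts 1/12 s, in which the tool goes at most 41.7 mm and 7.16 degrees, less where a joint would pass 70% of its speed; a pose out of reach is approached as far as the arm can. A call is refused whole if a number of a shift passes 0.0417 or a number of a turn 0.125, either way. A call with a gripper value outside its range is refused whole. The fingers move at their own pace and stop on an object; the grip force is fixed at half the most. Time passes only in rows, so rows that do not move let the fingers close. It gives the time, the measured TCP pose, the force, the opening and the grip force at its end, in the units of the state.
- read_state(): the state, without advancing time (a new reading comes with each control period).
- capture(name): name is "scene" or "top"; returns (picture, depth): 420x560x3 uint8, blue, green, red; 420x560 float32, m along the optical axis (not along the pixel's ray), 0 where there is no reading.
- calibration(name): a dict with "fx", "fy", "cx", "cy" (pixels), "xyz" and "rotation" of the camera in the world. Camera axes: x right, y down, z forward; pixel columns grow to the right and rows downward; lengths in m; the calibration is good to about 2 mm. A picture is of the moment at which its call begins. calibration takes no time and is no camera call.
- hand_in(): hands the job in; it is judged then, once.
The state is a dict: "time_s": time; "joint_positions": joint angles; "qvel": joint speeds; "tau": joint torques, N m; "position": TCP position; "tcp_rot": TCP orientation; "force": force on the tool from outside, world axes, zero at the start; "moment": the same for the moment, N m; "opening": opening from 0.0 (shut) to 1.0 (fully open); "grasp_force": force on a finger pad.
Only numpy, scipy, OpenCV 4.12 (cv2) and the standard library are available. Lean on these libraries where they do the work, as an engineer would, in place of code of your own. Each camera call takes 0.05 s, during which the arm holds its last target. There are 200 camera calls.

## Working session

There is one attempt and no reset: what is moved stays moved. The work goes in short steps, Python scripts to look and compute and a tool call to move; the robot and the scene stay as the last step left them, time stands still between calls to the robot, and variables do not carry over. Pictures are saved under pics/ and viewed, at most 10 in all, crops included, and the job is handed in when it is done.

Besides the shell and the picture viewer there is one more tool, called after "Emit:" as name(argument=value, ...) on one line, values as JSON. send_rows: Moves the arm, as the interface text tells. Its arguments: {"type":"object","properties":{"plan":{"type":"array","items":{"type":"array","items":{"type":"number"}}}},"required":["plan"]}

```bash
mkdir -p pics
python3 - <<'E'
from rig import *
import cv2
print(finger_overhang if not callable(finger_overhang) else finger_overhang())
s=read_state();print(s)
for n in("scene","top"):
    p,d=capture(n);cv2.imwrite(f"pics/{n}0.png",p);print(n,calibration(n))
E
```

```text
0.014
{'time_s': 0.0, 'joint_positions': array([ 6.32254690e+01,  3.02801524e+01,  8.21577913e+01, -5.75614907e-04,
        6.76881410e+01, -1.02275947e+01]), 'qvel': array([ 0.00576442, -0.04052273, -0.00688353, -0.03880539,  0.04773799,
       -0.07437462]), 'tau': array([ 7.99815771e-04, -4.40042567e+01, -1.76592135e+01,  6.32665493e-02,
        5.81449619e-02, -1.65108199e-04]), 'position': array([0.17765182, 0.59847705, 0.23555108]), 'tcp_rot': array([[-9.58587651e-01,  2.84795977e-01, -9.83025871e-04],
       [ 2.84797418e-01,  9.58585705e-01, -1.96884361e-03],
       [ 3.81595807e-04, -2.16727240e-03, -9.99997579e-01]]), 'force': array([0.10760949, 1.11018218, 0.69877327]), 'moment': array([-0.0553756 , -0.0346915 , -0.02410607]), 'grasp_force': 0.0, 'opening': 1.0015878578308224}
scene {'fx': 503.28475782772966, 'fy': 503.28475782772966, 'cx': 280.11748443674486, 'cy': 203.8482511930321, 'xyz': array([0.15741624, 0.66967679, 0.7845521 ]), 'rotation': array([[-0.88076296, -0.30238769,  0.36444244],
       [-0.47347084,  0.57701725, -0.66548963],
       [-0.00905371, -0.75869149, -0.65138718]])}
top {'fx': 461.8983795106019, 'fy': 461.8983795106019, 'cx': 282.7057092370938, 'cy': 213.7437401546249, 'xyz': array([ 0.38698369, -0.0048184 ,  1.167023  ]), 'rotation': array([[-0.01962201, -0.98735628,  0.15729767],
       [-0.99976889,  0.01799484, -0.01176213],
       [ 0.00878287, -0.15749212, -0.98748119]])}
```

View pics/scene0.png

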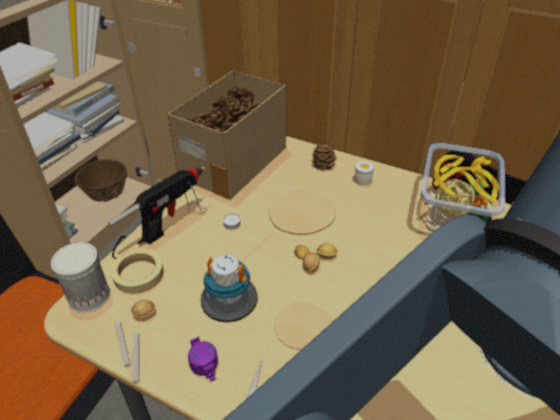

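View pics/top0.png

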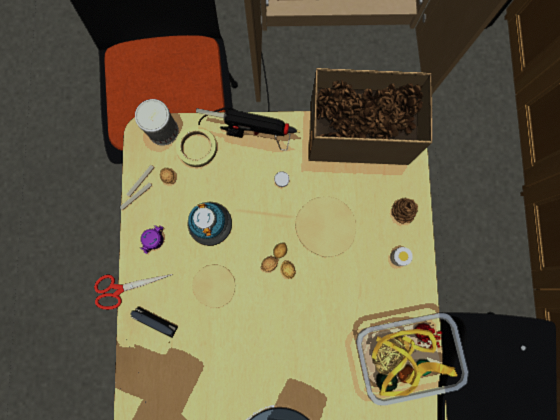

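The scene view shows the pot at (229,285) with its cap at (226,268), and the large disc at (303,211). In the top view the cap is at (204,217), the large disc at (325,226) and the purple look-alike at (151,239).

```bash
cat > h.py <<'E'
from rig import *
import cv2, numpy as np
def ray(n,uv,z):
    c=calibration(n); uv=np.atleast_2d(np.float64(uv))
    d=np.c_[(uv[:,0]-c['cx'])/c['fx'],(uv[:,1]-c['cy'])/c['fy'],np.ones(len(uv))]@c['rotation'].T
    return c['xyz']+d*((z-c['xyz'][2])/d[:,2])[:,None]
def pts(n,mask,depth):
    c=calibration(n); v,u=np.nonzero(mask&(depth>0)); z=depth[v,u]
    return c['xyz']+np.c_[(u-c['cx'])/c['fx']*z,(v-c['cy'])/c['fy']*z,z]@c['rotation'].T,np.c_[u,v]
def roi(n,m,xy,z,r):
    # keep mask pixels whose ray to plane z is within r of xy
    v,u=np.nonzero(m); p=ray(n,np.c_[u,v],z); k=np.hypot(*(p[:,:2]-xy).T)<r
    o=np.zeros_like(m); o[v[k],u[k]]=True; return o
E
python3 - <<'E'
from h import *
P=ray("top",[[204,217]],.105)[0][:2];D=ray("top",[[325,226]],.007)[0][:2];print(P,D)
for n in("scene","top"):
    p,d=capture(n);h=cv2.cvtColor(p,cv2.COLOR_BGR2HSV);H,S,V=[h[...,i].astype(int) for i in range(3)]
    near=roi(n,np.ones(d.shape,bool),P,.09,.075)
    for nm,m in dict(orange=(H>3)&(H<17)&(S>160)&(V>110)&near,teal=(H>85)&(H<102)&(S>120)&near,white=(S<70)&(V>150)&near).items():
        k,l,st,ce=cv2.connectedComponentsWithStats(m.astype(np.uint8),connectivity=8)
        for i in range(1,k):
            if st[i,4]<5: continue
            q,_=pts(n,l==i,d)
            print(n,nm,st[i],ce[i].round(1),q.mean(0).round(4) if len(q) else 0,q[:,2].max().round(4) if len(q) else 0)
    # depth points
    q,_=pts(n,near,d)
    for a,b in((.1,.112),(.068,.08)):
        t=q[(q[:,2]>a)&(q[:,2]<b)]
        if len(t)>5:
            c,r=cv2.minEnclosingCircle(t[:,:2].astype(np.float32));print(n,a,len(t),np.round(c,4),round(r,4),t.mean(0).round(4))
    # dark foot
    # disc: height from depth
    lab=cv2.cvtColor(p,cv2.COLOR_BGR2LAB).astype(int)
    uv=np.array([325,226]) if n=="top" else np.array([303,211])
    ref=lab[uv[1],uv[0]];print(ref,h[uv[1],uv[0]])
    m=((abs(lab-ref)[...,1:].sum(-1)<7)&(abs(lab-ref)[...,0]<25))
    m=roi(n,m,D,.007,.11)
    k,l=cv2.connectedComponents(m.astype(np.uint8));mm=l==l[uv[1],uv[0]]
    v,u=np.nonzero(mm);q=ray(n,np.c_[u,v],.007)
    c,r=cv2.minEnclosingCircle(q[:,:2].astype(np.float32));print(n,"disc",len(q),np.round(c,4),round(r,4),q.mean(0).round(4))
    y,x=[int(t) for t in ce[1][::-1]] if k else (0,0)
    cu=(226,268) if n=="scene" else (206,220)
    cr=p[cu[1]-45:cu[1]+55,cu[0]-50:cu[0]+50]
    cv2.imwrite(f"pics/c_{n}.png",cv2.resize(cr,None,fx=5,fy=5,interpolation=cv2.INTER_CUBIC))
a=cv2.imread("pics/c_scene.png");b=cv2.imread("pics/c_top.png");cv2.imwrite("pics/c.png",cv2.resize(np.hstack([a,b]),(800,400)))
E
```

```text
[0.55182996 0.16543504] [ 0.53836109 -0.12520404]
scene orange [207 259   5  15  24] [208.8 266. ] [0.5796 0.1774 0.0898] 0.1032
scene orange [238 265   8  17  47] [241.2 273.6] [0.5177 0.1635 0.0874] 0.1049
scene teal [205 268  44  30 536] [225.  287.5] [0.5373 0.1908 0.0665] 0.0759
scene white [211 254  29  21 446] [224.9 263.9] [0.5508 0.1653 0.0989] 0.1076
scene white [244 263   4   6   6] [245.7 265.5] [0.5472 0.1043 0.037 ] 0.0736
scene 0.1 427 [0.5499 0.1648] 0.0339 [0.5488 0.1676 0.1031]
scene 0.068 404 [0.5504 0.1666] 0.0427 [0.5385 0.1796 0.0728]
[185 128 153] [ 21  83 194]
scene disc 4525 [ 0.5384 -0.1252] 0.1101 [ 0.5365 -0.1216  0.007 ]
top orange [207 228   4   8  16] [208.1 232.1] [0.519  0.1589 0.0834] 0.107
top teal [189 203  36  36 495] [208.5 221.7] [0.5461 0.1608 0.0671] 0.0787
top white [193 208  21  20 303] [203.1 217.4] [0.5512 0.1677 0.103 ] 0.1084
top 0.1 322 [0.5522 0.1668] 0.0341 [0.5513 0.1679 0.1034]
top 0.068 269 [0.5519 0.1681] 0.0413 [0.5489 0.1668 0.0723]
[182 123 157] [ 26  86 184]
top disc 5826 [ 0.5383 -0.1252] 0.11 [ 0.5372 -0.1255  0.007 ]
```

View pics/c.png

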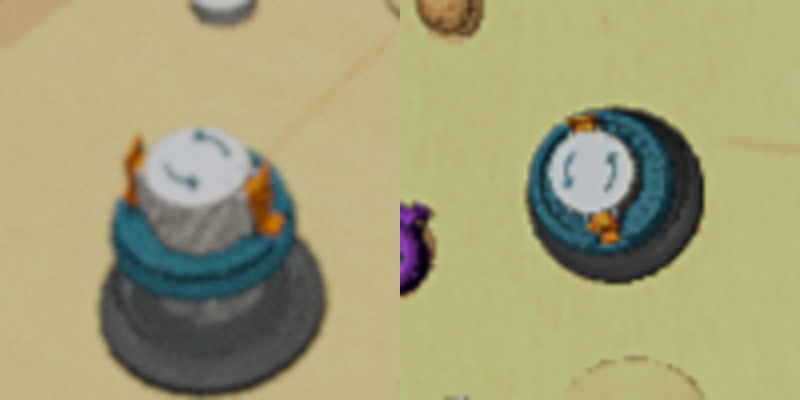

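The crops show the cap's white top, with one orange tab on the far side (+x) and one on the near side (-x). Next I refine the tab axis.

Run:
```python
from h import *
P=np.array([.551,.167]);
for n in("scene","top"):
    p,d=capture(n);near=roi(n,np.ones(d.shape,bool),P,.1,.05)
    q,uv=pts(n,near,d);h=cv2.cvtColor(p,cv2.COLOR_BGR2HSV).astype(int)[uv[:,1],uv[:,0]]
    o=(h[:,0]<20)&(h[:,1]>120)
    for zc in(.085,.097):
        t=q[(q[:,2]>zc)&(q[:,2]<.108)&o]; 
        r=np.hypot(*(t[:,:2]-P).T);t=t[(r>.024)&(r<.037)]
        A=t[t[:,0]>P[0]];B=t[t[:,0]<P[0]]
        a,b=A.mean(0),B.mean(0);print(n,zc,len(A),len(B),a.round(4),b.round(4),np.degrees(np.arctan2(*(a-b)[1::-1])))
    for k in (1,):
        t=q[(q[:,2]>.1)&(q[:,2]<.11)]
        t=t[(h[(q[:,2]>.1)&(q[:,2]<.11)][:,1]<70)]
        c,r=cv2.minEnclosingCircle(t[:,:2].astype(np.float32));print("white",c,r)
    # disc circle by Hough on table-plane rectified image
    D=np.array([.538,-.125]);g=np.mgrid[-.12:.12:.001,-.12:.12:.001]
    c=calibration(n);w=np.stack([g[0]+D[0],g[1]+D[1],0*g[0]+.007],-1)-c['xyz'];cm=w@c['rotation']
    im=cv2.remap(p,(cm[...,0]/cm[...,2]*c['fx']+c['cx']).astype(np.float32),(cm[...,1]/cm[...,2]*c['fy']+c['cy']).astype(np.float32),1)
    f=cv2.HoughCircles(cv2.cvtColor(im,cv2.COLOR_BGR2GRAY),cv2.HOUGH_GRADIENT,1,50,param1=60,param2=10,minRadius=72,maxRadius=82)
    if f is not None: print("disc",D+(f[0,0,1::-1]-120)*.001,f[0,0,2])
```

```text
scene 0.085 36 50 [0.5796 0.1749 0.0972] [0.5195 0.1629 0.0951] 11.223859929161597
scene 0.097 19 18 [0.5801 0.1744 0.1012] [0.5183 0.1622 0.1019] 11.210245034937099
white (0.5451639890670776, 0.16460540890693665) 0.02867291122674942
disc [ 0.5375 -0.1225] 76.8
top 0.085 19 22 [0.5808 0.173  0.0965] [0.5217 0.1603 0.0985] 12.126789168320316
top 0.097 9 12 [0.5809 0.174  0.1014] [0.5209 0.1604 0.1035] 12.733314480985817
white (0.5469465255737305, 0.1692853420972824) 0.02767966315150261
disc [ 0.5415 -0.1265] 78.1
```

Emit:
send_rows(plan=[[0,-0.03,-0.0192,0,0],[0,-0.03,-0.0192,0,0],[0,-0.03,-0.0192,0,0],[0,-0.03,-0.0192,0,0],[0,-0.03,-0.0192,0,0],[0,-0.03,-0.0192,0,0],[0,-0.03,-0.0192,0,0],[0,-0.03,-0.0192,0,0],[0,-0.03,-0.0192,0,0],[0,-0.03,-0.0192,0,0],[0,-0.03,-0.0192,0,0],[0,-0.03,-0.0192,0,0],[0,-0.03,-0.0192,0,0],[0,-0.03,-0.0192,0,0],[0,-0.03,-0.0192,0,0],[0,-0.03,-0.0192,0,0]])

```text
time_s: 1.63
position: [0.5515, 0.1664, 0.2366]
tcp_rot: [[-0.959, 0.285, 0.0], [0.285, 0.959, 0.0], [-0.0, 0.0, -1.0]]
force: [1.0, 0.4, -0.7]
opening: 1.001
grasp_force: 0.0
```

Emit:
send_rows(plan=[[0,0,0,0,0.119],[0,0,0,0,0.119],[0,0,0,0,0.119],[0,0,0,0,0.119],[0,0,0,0,0.119],[0,0,0,0,0.119],[0,0,0,0,0.119],[0,0,0,0,0.119],[0,0,0,0,0.119],[0,0,0,0,0],[0,0,0,0,0],[0,0,0,0,0]])

```text
time_s: 2.63
position: [0.5505, 0.1679, 0.2365]
tcp_rot: [[-0.212, 0.977, -0.0], [0.977, 0.212, -0.0], [-0.0, -0.0, -1.0]]
force: [0.3, 0.5, 0.5]
opening: 0.999
grasp_force: 0.0
```

```bash
cat > st.py <<'E'
from h import *
s=read_state();R=s['tcp_rot'];p=s['position']
print('t',round(s['time_s'],2),'p',p.round(4),'yaw y',np.degrees(np.arctan2(R[1,1],R[0,1])).round(2),'zc',R[:,2].round(3),'F',s['force'].round(2),'M',s['moment'].round(3),'open mm',round(s['opening']*87,2),'gf',round(s['grasp_force'],2),'j6',s['joint_positions'][5].round(1))
import sys
if len(sys.argv)>3: print('tool shift',(R.T@(np.float64(sys.argv[1:4])-p)).round(4))
E
python3 st.py .5505 .1675 .093
```

```text
t 2.63 p [0.5505 0.1679 0.2365] yaw y 12.24 zc [-0. -0. -1.] F [0.26 0.48 0.48] M [-0.072  0.024  0.063] open mm 86.88 gf 0.0 j6 -6.4
tool shift [-4.000e-04 -1.000e-04  1.435e-01]
```

Emit:
send_rows(plan=[[0,0,0,0.03,0],[0,0,0,0.03,0],[0,0,0,0.03,0],[0,0,0,0.025,0],[0,0,0,0.015,0],[0,0,0,0.008,0],[0,0,0,0.005,0],[0,0,0,0,0],[0,0,0,0,0]])

```text
time_s: 3.38
position: [0.5513, 0.168, 0.0943]
tcp_rot: [[-0.21, 0.978, 0.001], [0.978, 0.21, 0.0], [-0.0, 0.001, -1.0]]
force: [0.6, -0.2, -0.5]
opening: 1.0
grasp_force: 0.0
```

```bash
python3 st.py .5505 .1675 .093
python3 - <<'E'
from h import *
a,_=capture("scene");b,_=capture("top")
f=lambda p,u,v:cv2.resize(p[v-40:v+40,u-40:u+40],(400,400),interpolation=2)
cv2.imwrite("pics/d.png",np.hstack([f(a,226,265),f(b,206,220)]))
E
```

```text
t 3.38 p [0.5513 0.168  0.0943] yaw y 12.12 zc [ 0.001  0.    -1.   ] F [ 0.55 -0.24 -0.47] M [-0.058  0.037 -0.065] open mm 87.03 gf 0.0 j6 -6.3
tool shift [-0.0003 -0.0009  0.0013]
```

View pics/d.png

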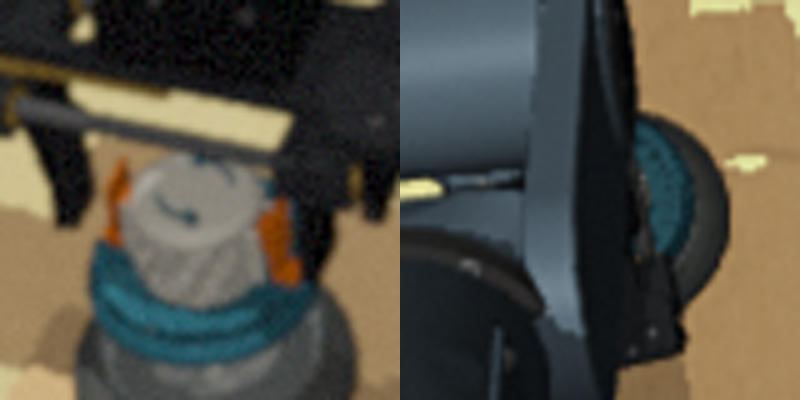

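The scene crop shows both fingers straddling the orange tabs, at about (120,200) and (280,240), and lined up with them. I'll close gently.

Emit:
send_rows(plan=[[66,0,0,0.001,0],[66,0,0,0,0],[66,0,0,0,0],[66,0,0,0,0],[66,0,0,0,0],[66,0,0,0,0]])

```text
time_s: 3.98
position: [0.5507, 0.1679, 0.0927]
tcp_rot: [[-0.209, 0.978, 0.0], [0.978, 0.209, 0.0], [-0.0, 0.0, -1.0]]
force: [-1.1, 0.5, 1.3]
opening: 0.752
grasp_force: 4.1
```

```bash
python3 st.py
```

```text
t 3.98 p [0.5507 0.1679 0.0927] yaw y 12.09 zc [ 0.  0. -1.] F [-1.05  0.49  1.32] M [-0.076  0.084 -0.04 ] open mm 65.45 gf 4.14 j6 -6.2
```

Emit:
send_rows(plan=[[78,0,0,0,0],[78,0,0,0,0],[78,0,0,0,0],[78,0,0,0,0],[78,0,0,0,0],[78,0,0,0,0]])

```text
time_s: 4.48
position: [0.5507, 0.1679, 0.0927]
tcp_rot: [[-0.209, 0.978, 0.0], [0.978, 0.209, 0.0], [-0.0, 0.0, -1.0]]
force: [0.3, -0.3, 2.7]
opening: 0.698
grasp_force: 7.0
```

```bash
python3 st.py
```

```text
t 4.48 p [0.5507 0.1679 0.0927] yaw y 12.09 zc [ 0.  0. -1.] F [ 0.28 -0.32  2.74] M [-0.095  0.094 -0.03 ] open mm 60.74 gf 7.01 j6 -6.2
```

Emit:
send_rows(plan=[[86,0,0,0,0],[86,0,0,0,0],[94,0,0,0,0],[94,0,0,0,0],[94,0,0,0,0],[94,0,0,0,0],[94,0,0,0,0]])

```text
time_s: 5.07
position: [0.5508, 0.1679, 0.0927]
tcp_rot: [[-0.209, 0.978, 0.0], [0.978, 0.209, 0.0], [-0.0, 0.0, -1.0]]
force: [0.6, -0.6, 4.5]
opening: 0.637
grasp_force: 10.2
```

```bash
python3 st.py
```

```text
t 5.07 p [0.5508 0.1679 0.0927] yaw y 12.09 zc [ 0.  0. -1.] F [ 0.64 -0.65  4.46] M [-0.082  0.067  0.012] open mm 55.44 gf 10.19 j6 -6.2
```

Emit:
send_rows(plan=[[94,0,0,0,-0.04],[94,0,0,0,-0.04],[94,0,0,0,-0.04],[94,0,0,0,-0.04],[94,0,0,0,-0.04],[94,0,0,0,0],[94,0,0,0,0]])

```text
time_s: 5.65
position: [0.5508, 0.1679, 0.0927]
tcp_rot: [[-0.4, 0.917, 0.0], [0.917, 0.4, -0.0], [-0.0, 0.0, -1.0]]
force: [-0.2, -0.4, 4.9]
opening: 0.633
grasp_force: 9.9
```

```bash
python3 st.py
```

```text
t 5.65 p [0.5508 0.1679 0.0927] yaw y 23.56 zc [ 0. -0. -1.] F [-0.25 -0.4   4.9 ] M [-0.089  0.068  0.04 ] open mm 55.09 gf 9.89 j6 -17.7
```

Emit:
send_rows(plan=[[94,0,0,0,-0.03],[94,0,0,0,-0.03],[94,0,0,0,-0.03],[94,0,0,0,-0.03],[94,0,0,0,-0.03],[94,0,0,0,0],[94,0,0,0,0]])

```text
time_s: 6.23
position: [0.5508, 0.1679, 0.0927]
tcp_rot: [[-0.532, 0.847, 0.0], [0.847, 0.532, -0.0], [-0.0, 0.0, -1.0]]
force: [0.2, 0.5, 5.8]
opening: 0.637
grasp_force: 9.9
```

```bash
python3 st.py
```

```text
t 6.23 p [0.5508 0.1679 0.0927] yaw y 32.15 zc [ 0. -0. -1.] F [0.19 0.48 5.79] M [-0.07   0.058  0.03 ] open mm 55.38 gf 9.87 j6 -26.3
```

Emit:
send_rows(plan=[[94,0,0,0,-0.025],[94,0,0,0,-0.025],[94,0,0,0,0],[94,0,0,0,0]])

```text
time_s: 6.57
position: [0.5508, 0.1679, 0.0927]
tcp_rot: [[-0.574, 0.819, 0.0], [0.819, 0.574, -0.0], [-0.0, 0.0, -1.0]]
force: [-0.4, 0.0, 5.3]
opening: 0.632
grasp_force: 9.9
```

```bash
python3 st.py
```

```text
t 6.57 p [0.5508 0.1679 0.0927] yaw y 35.01 zc [ 0. -0. -1.] F [-0.37  0.05  5.35] M [-0.058  0.088  0.036] open mm 54.99 gf 9.87 j6 -29.2
```

Emit:
send_rows(plan=[[94,0,0,0,-0.025],[94,0,0,0,-0.025],[94,0,0,0,0],[94,0,0,0,0]])

```text
time_s: 6.9
position: [0.5507, 0.1679, 0.0927]
tcp_rot: [[-0.614, 0.789, 0.0], [0.789, 0.614, -0.0], [-0.0, 0.0, -1.0]]
force: [0.1, -0.2, 4.7]
opening: 0.636
grasp_force: 9.9
```

```bash
python3 st.py
```

```text
t 6.9 p [0.5507 0.1679 0.0927] yaw y 37.87 zc [ 0. -0. -1.] F [ 0.14 -0.17  4.66] M [-0.022  0.057  0.05 ] open mm 55.3 gf 9.87 j6 -32.0
```

Emit:
send_rows(plan=[[94,0,0,0,-0.025],[94,0,0,0,-0.025],[94,0,0,0,0],[94,0,0,0,0]])

```text
time_s: 7.23
position: [0.5507, 0.1679, 0.0927]
tcp_rot: [[-0.653, 0.758, 0.0], [0.758, 0.653, -0.0], [-0.0, 0.0, -1.0]]
force: [-0.8, -0.4, 4.7]
opening: 0.63
grasp_force: 9.9
```

```bash
python3 st.py
```

```text
t 7.23 p [0.5507 0.1679 0.0927] yaw y 40.74 zc [ 0. -0. -1.] F [-0.81 -0.37  4.66] M [-0.052  0.116 -0.032] open mm 54.79 gf 9.87 j6 -34.9
```

Emit:
send_rows(plan=[[94,0,0,0,-0.025],[94,0,0,0,-0.025],[94,0,0,0,0],[94,0,0,0,0]])

```text
time_s: 7.57
position: [0.5506, 0.1679, 0.0927]
tcp_rot: [[-0.69, 0.724, -0.0], [0.724, 0.69, -0.0], [-0.0, -0.0, -1.0]]
force: [0.0, 0.8, 5.4]
opening: 0.637
grasp_force: 9.9
```

```bash
python3 st.py
```

```text
t 7.57 p [0.5506 0.1679 0.0927] yaw y 43.6 zc [-0. -0. -1.] F [0.03 0.77 5.42] M [-0.025  0.098  0.013] open mm 55.4 gf 9.93 j6 -37.8
```

Emit:
send_rows(plan=[[94,0,0,0,-0.025],[94,0,0,0,-0.025],[94,0,0,0,0],[94,0,0,0,0]])

```text
time_s: 7.9
position: [0.5505, 0.1676, 0.0927]
tcp_rot: [[-0.724, 0.689, -0.0], [0.689, 0.724, -0.0], [0.0, -0.0, -1.0]]
force: [-0.5, -0.9, 5.7]
opening: 0.635
grasp_force: 9.9
```

```bash
python3 st.py
```

```text
t 7.9 p [0.5505 0.1676 0.0927] yaw y 46.41 zc [-0. -0. -1.] F [-0.47 -0.93  5.66] M [-0.205  0.133 -0.206] open mm 55.23 gf 9.89 j6 -40.6
```

Emit:
send_rows(plan=[[94,0,0,0,-0.02],[94,0,0,0,0],[94,0,0,0,0]])

```text
time_s: 8.15
position: [0.5505, 0.1677, 0.0927]
tcp_rot: [[-0.737, 0.676, -0.0], [0.676, 0.737, 0.0], [0.0, -0.0, -1.0]]
force: [-0.9, -0.8, 5.5]
opening: 0.637
grasp_force: 9.8
```

```bash
python3 st.py
```

```text
t 8.15 p [0.5505 0.1677 0.0927] yaw y 47.5 zc [-0.  0. -1.] F [-0.89 -0.79  5.53] M [-0.218  0.152 -0.389] open mm 55.46 gf 9.8 j6 -41.7
```

The rising moment (-0.39 N m) confirms the stop. I'll ease back slightly and lift.

Emit:
send_rows(plan=[[94,0,0,0,0.02],[94,0,0,-0.002,0],[94,0,0,-0.003,0],[94,0,0,-0.003,0],[94,0,0,0,0]])

```text
time_s: 8.57
position: [0.5495, 0.1678, 0.1001]
tcp_rot: [[-0.725, 0.689, -0.003], [0.689, 0.725, -0.0], [0.002, -0.002, -1.0]]
force: [-1.2, -0.6, -2.0]
opening: 0.633
grasp_force: 10.0
```

```bash
python3 st.py
```

```text
t 8.57 p [0.5495 0.1678 0.1001] yaw y 46.46 zc [-0.003 -0.    -1.   ] F [-1.22 -0.64 -2.04] M [-0.101  0.206 -0.192] open mm 55.04 gf 9.97 j6 -40.6
```

Emit:
send_rows(plan=[[94,0,0,-0.005,0],[94,0,0,-0.008,0],[94,0,0,-0.01,0],[94,0,0,-0.01,0],[94,0,0,-0.01,0],[94,0,0,-0.01,0],[94,0,0,-0.01,0],[94,0,0,-0.01,0],[94,0,0,-0.01,0],[94,0,0,0,0],[94,0,0,0,0]])

```text
time_s: 9.48
position: [0.551, 0.168, 0.1844]
tcp_rot: [[-0.725, 0.689, 0.002], [0.689, 0.725, 0.0], [-0.001, 0.001, -1.0]]
force: [0.6, 0.3, -0.2]
opening: 0.634
grasp_force: 10.0
```

```bash
python3 st.py .539 -.125 .18
python3 - <<'E'
from h import *
a,_=capture("scene");
cv2.imwrite("pics/e.png",cv2.resize(a[190:330,140:340],(800,560),interpolation=2))
E
```

```text
t 9.48 p [0.551  0.168  0.1844] yaw y 46.47 zc [ 0.002  0.    -1.   ] F [ 0.6   0.28 -0.18] M [-0.025 -0.02   0.017] open mm 55.15 gf 9.99 j6 -40.6
tool shift [-0.1931 -0.2207  0.0043]
```

View pics/e.png

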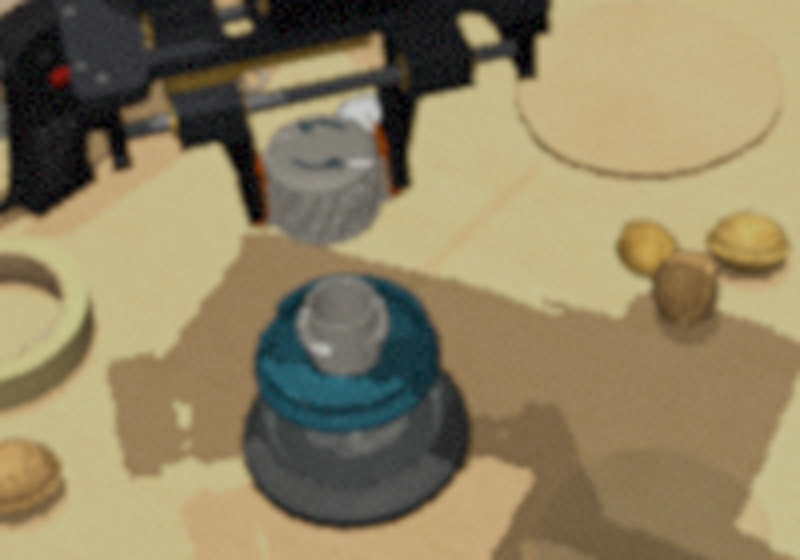

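The cap hangs level between the fingers at (325,180) in the crop, clear of the neck. I'll carry it to the disc.

Emit:
send_rows(plan=[[94,-0.008,-0.0092,0,0],[94,-0.0161,-0.0184,0,0],[94,-0.0161,-0.0184,0,0],[94,-0.0161,-0.0184,0,0],[94,-0.0161,-0.0184,0,0],[94,-0.0161,-0.0184,0,0],[94,-0.0161,-0.0184,0,0],[94,-0.0161,-0.0184,0,0],[94,-0.0161,-0.0184,0,0],[94,-0.0161,-0.0184,0,0],[94,-0.0161,-0.0184,0,0],[94,-0.0161,-0.0184,0,0],[94,-0.008,-0.0092,0,0],[94,0,0,0,0],[94,0,0,0,0]])

```text
time_s: 10.78
position: [0.5378, -0.1253, 0.183]
tcp_rot: [[-0.724, 0.69, -0.001], [0.69, 0.724, 0.001], [0.002, 0.0, -1.0]]
force: [-0.5, 0.7, -1.5]
opening: 0.633
grasp_force: 10.0
```

Emit:
send_rows(plan=[[94,0,0,0.02,0],[94,0,0,0.025,0],[94,0,0,0.025,0],[94,0,0,0.025,0],[94,0,0,0.02,0],[94,0,0,0.015,0],[94,0,0,0.01,0],[94,0,0,0,0],[94,0,0,0,0]])

```text
time_s: 11.53
position: [0.5383, -0.1241, 0.0434]
tcp_rot: [[-0.726, 0.688, -0.001], [0.688, 0.726, 0.001], [0.001, -0.0, -1.0]]
force: [0.2, 0.1, 0.2]
opening: 0.634
grasp_force: 10.0
```

```bash
python3 st.py .539 -.125 .0335
```

```text
t 11.53 p [ 0.5383 -0.1241  0.0434] yaw y 46.54 zc [-0.001  0.001 -1.   ] F [0.23 0.12 0.21] M [-0.059  0.013 -0.037] open mm 55.16 gf 10.0 j6 -71.1
tool shift [-0.0011 -0.0002  0.0099]
```

Emit:
send_rows(plan=[[94,0,0,0.003,0],[94,0,0,0.003,0],[94,0,0,0.002,0],[94,0,0,0.001,0],[94,0,0,0,0],[94,0,0,0,0]])

```text
time_s: 12.03
position: [0.5386, -0.1252, 0.0347]
tcp_rot: [[-0.725, 0.689, 0.0], [0.689, 0.725, -0.0], [-0.0, 0.0, -1.0]]
force: [-0.3, -0.8, -0.8]
opening: 0.633
grasp_force: 10.0
```

```bash
python3 st.py
```

```text
t 12.03 p [ 0.5386 -0.1252  0.0347] yaw y 46.46 zc [ 0. -0. -1.] F [-0.31 -0.79 -0.82] M [-0.014 -0.042 -0.025] open mm 55.1 gf 10.0 j6 -71.1
```

Emit:
send_rows(plan=[[94,0,0,0.001,0],[94,0,0,0.001,0],[94,0,0,0,0],[94,0,0,0,0]])

```text
time_s: 12.37
position: [0.5385, -0.1252, 0.0325]
tcp_rot: [[-0.725, 0.689, -0.0], [0.689, 0.725, 0.0], [0.0, -0.0, -1.0]]
force: [-0.3, 0.4, -1.7]
opening: 0.635
grasp_force: 10.0
```

```bash
python3 st.py
```

```text
t 12.37 p [ 0.5385 -0.1252  0.0325] yaw y 46.46 zc [-0.  0. -1.] F [-0.27  0.41 -1.72] M [-0.017  0.019  0.001] open mm 55.26 gf 10.0 j6 -71.1
```

Emit:
send_rows(plan=[[94,0,0,0.001,0],[94,0,0,0,0],[94,0,0,0,0]])

```text
time_s: 12.62
position: [0.5384, -0.1251, 0.0315]
tcp_rot: [[-0.725, 0.689, -0.0], [0.689, 0.725, 0.0], [0.0, -0.0, -1.0]]
force: [0.8, 0.3, -0.8]
opening: 0.633
grasp_force: 10.0
```

Emit:
send_rows(plan=[[94,0,0,0.001,0],[94,0,0,0,0],[94,0,0,0,0]])

```text
time_s: 12.87
position: [0.5386, -0.1252, 0.0311]
tcp_rot: [[-0.725, 0.689, 0.0], [0.689, 0.725, -0.0], [-0.0, 0.0, -1.0]]
force: [-0.9, 0.3, 4.7]
opening: 0.636
grasp_force: 10.2
```

Contact felt (about 5 N). I'll release slowly, then rise.

Emit:
send_rows(plan=[[86,0,0,0,0],[80,0,0,0,0],[74,0,0,0,0],[68,0,0,0,0],[62,0,0,0,0],[50,0,0,0,0],[20,0,0,0,0],[0,0,0,0,0],[0,0,0,0,0],[0,0,0,0,0],[0,0,0,0,0]])

```text
time_s: 13.78
position: [0.5384, -0.1251, 0.0303]
tcp_rot: [[-0.725, 0.689, -0.0], [0.689, 0.725, 0.0], [0.0, -0.0, -1.0]]
force: [0.7, 0.8, -0.3]
opening: 0.985
grasp_force: 0.0
```

```bash
python3 st.py
```

```text
t 13.78 p [ 0.5384 -0.1251  0.0303] yaw y 46.47 zc [-0.  0. -1.] F [ 0.68  0.76 -0.29] M [-0.052  0.047  0.005] open mm 85.65 gf 0.0 j6 -71.1
```

Emit:
send_rows(plan=[[0,0,0,-0.005,0],[0,0,0,-0.01,0],[0,0,0,-0.02,0],[0,0,0,-0.03,0],[0,0,0,-0.03,0],[0,0,0,-0.03,0],[0,0,0,-0.03,0],[0,0,0,-0.03,0],[0,0,0,0,0],[0,0,0,0,0],[0,0,0,0,0]])

```text
time_s: 14.7
position: [0.5379, -0.1248, 0.2158]
tcp_rot: [[-0.725, 0.689, -0.0], [0.689, 0.725, 0.0], [0.0, -0.0, -1.0]]
force: [-0.8, 0.4, -1.1]
opening: 0.999
grasp_force: 0.0
```

```bash
python3 st.py
python3 - <<'E'
from h import *
a,_=capture("scene");b,_=capture("top")
cv2.imwrite("pics/f.png",np.hstack([cv2.resize(a[150:300,200:350],(400,400)),cv2.resize(b[150:300,250:400],(400,400))]))
E
```

```text
t 14.7 p [ 0.5379 -0.1248  0.2158] yaw y 46.47 zc [-0.  0. -1.] F [-0.82  0.43 -1.11] M [-0.079  0.016 -0.035] open mm 86.89 gf 0.0 j6 -71.1
```

View pics/f.png

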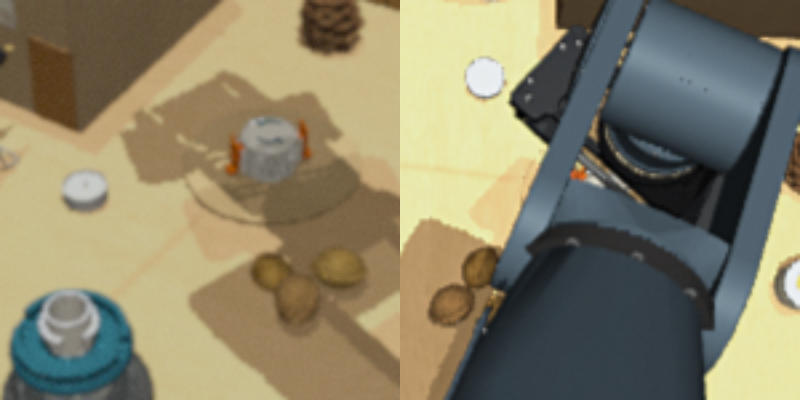

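The cap stands upright on the disc at (270,150) in the left crop, with both tabs sprung out and nothing else disturbed.

```bash
python3 -c "from rig import *;print(hand_in())"
```

```text
the job is handed in; nothing more can be done
None
```

I squeezed, turned and lifted the cap off the pot, set it upright on the large card disc with both tabs sprung out, and handed the job in at about 15 s; the hand-in returned no verdict.

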